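# Knock a moulded disc out of its hand mould and put it on the balance

## Robot

A 7-joint arm with a two-finger parallel gripper is mounted at the origin on the work surface. World frame = base frame: x ahead of the robot, y to its left, z up, the work surface at z = 0. Lengths are in mm, angles in rad, forces in N, time in s.
With the tool pointing down it reaches from about 400 to 750 mm from the base axis. Payload 19.5 kg.
Tool frame: the origin (TCP) lies on the centre line of the jaws, within the pads' length; the fingertips stand ahead of it and the grasp point (between the pads) lies 11 mm behind it (robot.nose_length is the z of the fingertips in the tool frame, in mm); z points along the fingers, y is the direction in which the jaws open and shut (so a half turn about z gives the same grasp; the last joint's range is limited). The gripper opens to 85 mm and grips with 20 to 120 N. Pads are 22 mm wide; open, the fingers measure 114 mm over their backs; the gripper's body (76 mm by 85 mm) begins 54 mm behind the grasp point. The pads swing forward as they close: fully open they stand 13 mm farther back than shut.
Start: joints at [-1.161, 0.707, -0.028, 1.485, 0.022, 0.951, -0.075], TCP at [251.021, 517.285, 239.268] pointing down, gripper open.
Joint ranges: [-2.71, 2.71], [-0.32, 2.16], [-1.57, 1.52], [0, 2.45], [-1.46, 4.6], [0, 2.02], [-2.83, 2.83]. Speed limits (rad/s): [1.89, 1.89, 2.57, 2.57, 3.01, 3.01, 3.01].

## Interface

Orientations are given as a rotation vector (axis times angle).
In Python, from station import observe, viewer, robot, nets gives the robot as it stands. The module is installed in compiled form; this text tells all that it offers.
- The arm moves only by the tool apply_moves, never from a script. Its argument "deltas" is a list of rows, each a list of 3 entries, a list of its own where there are three numbers: the gripper's target within -1 to 1 (shut at 1, half-way at 0, fully open at -1), then the shift along the tool's x, y, z in m, then the turn about the tool's z in rad. In form: [[hand, [tx, ty, tz], roll], ...]. A call has exactly 8 rows; each row is the pose to reach, as a shift and turn from the pose measured when the call began, along the tool's axes at that moment; what a row does not reach only later rows make up. A row lasts 1/10 s, in which the tool goes at most 50 mm and 8.59 degrees, less where a joint would pass 70% of its speed; a pose out of reach is approached as far as the arm can. A call with a gripper value outside its range is refused whole. The fingers move at their own pace and stop on an object; "squeeze" is the grip in N (left out, the last holds). Time passes only in rows, so rows that repeat a pose let the fingers close, or fill a call up. It gives the time, the measured TCP pose, the force and the opening at its end, in the units of the state.
- observe(): the state, without advancing time (a new reading comes with each control period).
- viewer.read_camera(name): name is "scene" or "side" or "wrist"; returns a dict with "frame" (384x512x3 uint8, blue, green, red), "intrinsics" (3x3 intrinsics, pixels), "dist_coeffs" ([k1, k2, p1, p2, k3] as OpenCV has them; the pictures are not rectified), "pose" (4x4, takes a point from camera to world coordinates). Camera axes: x right, y up, looking along -z (the intrinsics and any distortion apply to the point x, -y, -z); pixel columns grow to the right and rows downward; lengths in mm; the calibration is good to about 2 mm. A picture is of the moment at which its call begins. There is no depth.
- robot.close_job(): hands the job in, once; it reports no verdict.
Trained networks look in a picture, given as the dict that the camera call returned (one of the last four; its "shot" number tells which), for a name from the list of things; names that differ only in an ending like _2 or _b are one class to them, and where a whole thing is asked for, a point or a joint stands for the part that bears it (a point fixed in the world has none). Each returns a list of dicts, best first, with "confidence" (0 to 1); they miss things now and then, are a little off and sometimes report something else, mostly with a low value. They report only what shows in the picture. A call takes as long as a camera call. They do not tell look-alikes from the thing itself.
- nets.silhouettes(picture, label): "mask" (384x512 bool, what is visible of it) and "at" ([column, row] in pixels, amid what is visible of it).
- nets.pinpoint(picture, label): "at" ([column, row] in pixels: a listed point, or the origin of a listed thing).
The state is a dict: "t": time; "joints": joint angles; "qd": joint speeds; "tau": joint torques, N m; "ee_pos": TCP position; "eef_rot": TCP orientation; "ft_force": force on the tool from outside, world axes, zero at the start; "moment": the same for the moment, N m; "width": finger opening in mm.
Only numpy, scipy, OpenCV 4.12 (cv2) and the standard library are available. Lean on these libraries where they do the work, as an engineer would, in place of code of your own. Each camera call takes 0.05 s, during which the arm holds its last target.

## Task

The orange disc is stuck in the mould on the knock-out fixture: take the mallet by its handle and strike the sprung knock-out pin down with a brisk blow (again if need be) until the disc drops and slides to the foot of the fixture's chute. Put the mallet down on the bench, clear of the fixture and the balance, then lower the disc flat onto the middle of the balance pan, without dropping it, and let go. Leave the other things on the bench where they are.

Things in the scene. Friction and masses are not known exactly. Their poses are not given: they have to be found in the camera images.
- mallet: soft-faced mallet, about 360 g, standing on one face. Head: upright cylinder 40 mm across, 75 mm tall, cream faces, its axis the body's z; origin: centre of the lower face. Flat-sided wooden handle, level, 20 mm wide (y), 26 mm high (z), runs along -x to x = -175 mm, centre line at z = 37.5 mm. Nose-heavy: centre of mass about 15 mm from the head's axis
- mallet_head (a point): centre of the mallet's head, 37.5 mm above the struck face; same axes as the mallet
- mallet_grip (a point): point on the centre line of the mallet's handle, 60 mm from the head's axis; a good place to grip; same axes as the mallet (handle along x, its flat sides face +y and -y, 20 mm apart)
- fixture: knock-out fixture with a hand mould on it, fixed. Origin on the bench below the axis of bore and pin; z up. Base 176 (x) by 130 mm (y); steel mould plate 120 by 110 mm, top at z = 111 mm, two black handles towards +x to x = 129 mm; above it a grey bridge along x, 180 by 34 mm, nuts up to z = 148 mm, guides the pin. A chute 88 mm wide slopes from under the mould down towards +y
- pin_head (a point): centre of the top of the knock-out pin: a round steel head 37 mm in diameter, 16 mm thick, on a coil spring, 192 mm above the bench when the pin is up; it moves with the pin; axes of the fixture
- knockout_pin (a joint): how far the pin is down, m: 0 up (its spring returns it there), 0.022 at the lower stop. Spring 3 to 6 N; with the stuck disc it takes about 11 to 15 N to start. The disc is out after about 15 mm and slides down the chute in under a second; after a weak blow it stays part of the way down for the next. It is a blow if the pin moves at over 0.08 m/s under the held mallet; a slow push is not
- disc_center (a point): centre of the orange moulded disc, 40 mm in diameter, 12 mm thick, 22 g (z is the axis of the disc; either face may be up in the end). At first it is stuck in the mould's bore, hidden under the pin.
- balance: white laboratory balance without its draught cover, fixed to the bench; origin on the bench below the centre of the pan, display towards -x; case 190 mm (y) wide, from x = -165 to 93 mm, 62 mm high
- pan (a point): centre of the top of the balance's round slate-blue pan, 130 mm in diameter, 72 mm above the bench
- jar_a: amber sample jar, white cap, 60 mm in diameter, 75 mm tall; leave alone; origin under its centre
- jar_b: clear sample jar, blue cap, 60 mm in diameter, 75 mm tall; leave alone; origin under its centre
- cal_weight: steel calibration weight with a knob, 34 mm in diameter, 55 mm tall; leave alone; origin under its centre
- disc_grey: grey disc moulded earlier, 40 mm in diameter, 12 mm thick; leave alone; origin under its centre
- scraper: black-handled spatula lying on the bench; leave alone
- tamper: brass tamping rod with a black grip, about 190 mm long, lying on the bench; leave alone
- disc: the orange disc itself; origin at the centre of one face (the lower one at the start), z along its axis
- chute_end (a point): point on the polished chute floor, 13 mm above the bench, under the middle of a disc at the foot of the chute; axes of the fixture. The chute falls 17 degrees towards +y and ends at an upright lip 20 mm on, top 30 mm above the bench; guide fences stop 32 mm before this point, so both sides are open here. The freed disc lies on the slope against the lip, within about 30 mm of this point along x
There are look-alikes about, which are no part of the job. Several things look just like the mallet: the one meant starts nearest to the robot's base.

How it is judged (in metres and radians):
On the way, in this order (a step that is already met when the one before it is completed fails the run):
1. the mallet is held and lifted clear of the bench (height (world z) of mallet_head above 0.08 m and contact force between the fingers and mallet above 1 N), for 0.1 s.
2. the held mallet strikes the knock-out pin down with a brisk blow (pin faster than 0.08 m/s, at least 3 mm down) (value of joint knockout_pin above 0.003 m and velocity of joint knockout_pin above 0.08 m/s and contact force between mallet and fixture above 1 N and contact force between the fingers and mallet above 1 N).
3. the disc is out of the mould and at the foot of the chute (height (world z) of disc_center below 0.035 m and y of disc_center in the frame of fixture above 0.12 m), for 0.1 s.
4. the disc is set down on the pan, not dropped: it is still held when its middle is less than 20 mm above the pan and within 30 mm of the pan's centre (contact force between the fingers and disc above 0.2 N and z of disc_center in the frame of pan between 0 and 0.02 m and horizontal distance between disc_center and pan below 0.03 m).
At the end, for the whole second after the job is handed in: The orange disc lies flat (within 0.15 rad) and still on the balance pan, its centre within 30 mm of the pan's centre; the mallet lies or stands still on the bench (middle of its head less than 55 mm above it), touching neither the fixture nor the balance; the knock-out pin is back up (within 3 mm) (horizontal distance between disc_center and pan below 0.03 m and z of disc_center in the frame of pan between 0.003 and 0.01 m and angle between the z axis of disc_center and the z axis of pan, either way round below 0.15 rad and linear speed of each of disc, mallet below 0.02 m/s and height (world z) of mallet_head below 0.055 m and contact force between mallet and fixture below 0.05 N and contact force between mallet and balance below 0.05 N and value of joint knockout_pin below 0.003 m).
It fails at once if another thing on the bench is moved by more than 30 mm (distance of any of jar_a, jar_b, cal_weight, disc_grey, scraper, tamper from where it was at the start of the episode above 0.03 m).
It fails at once if the mallet strikes the balance (contact force between mallet and balance above 5 N).
It also fails if it takes over 54 s, if anything falls off the work surface, if the arm or the gripper's body presses on something with over 40 N, if the wrist force passes 120 N, or if a joint passes its speed limit or range.

## Working session

There is one attempt and no reset: what is moved stays moved. The work goes in short steps, Python scripts to look and compute and a tool call to move; the robot and the scene stay as the last step left them, time stands still between calls to the robot, and variables do not carry over. Pictures are saved under pics/ and viewed, and the job is handed in when it is done.

Besides the shell and the picture viewer there is one more tool, called after ">>>" by a JSON object that holds its "method" and its "body". apply_moves: Moves the arm, as the interface text tells. Its arguments: {"type":"object","properties":{"deltas":{"type":"array","items":{"type":"array"}},"squeeze":{"type":"number"}},"required":["deltas"]}

```bash
mkdir -p pics
python3 - <<'E'
from station import observe, viewer, robot, nets
import cv2
s=observe(); print(s); print(robot.nose_length)
for n in ("scene","side","wrist"):
    p=viewer.read_camera(n); cv2.imwrite(f"pics/{n}0.png",p["frame"]); print(n,p["intrinsics"],p["dist_coeffs"],p["pose"])
E
```

```text
{'t': 0.0, 'joints': array([-1.16071965,  0.70705793, -0.02761454,  1.485014  ,  0.02197788,
        0.9508687 , -0.07550367]), 'qd': array([-0.00069949,  0.00078774, -0.00130297, -0.00016001,  0.00093142,
        0.00016384,  0.00150434]), 'tau': array([-1.20942503e-03, -8.83212733e+01,  1.23419747e+00, -2.36148870e+01,
        1.67392055e-02,  6.85699750e-03,  8.89859962e-05]), 'ee_pos': array([250.91132558, 517.08696979, 238.84981023]), 'eef_rot': array([-7.03608055e-01, -3.06156249e+00,  1.60741162e-03]), 'ft_force': array([-0.00529419, -0.12798602, -0.10377786]), 'moment': array([ 0.06674691, -0.01918573,  0.02253134]), 'width': 85.08446610151327}
8.0
scene [[427.81024814   0.         262.82965513]
 [  0.         427.81024814 191.0300374 ]
 [  0.           0.           1.        ]] [-0.15839575  0.          0.          0.          0.        ] [[-4.55703713e-01 -6.08959274e-01  6.49232415e-01  1.45476909e+03]
 [ 8.90120657e-01 -3.15357189e-01  3.28990972e-01  3.18638974e+02]
 [ 4.39800583e-03  7.27817591e-01  6.85756671e-01  1.05014918e+03]
 [ 0.00000000e+00  0.00000000e+00  0.00
[... 245 characters left out ...]
2687157e-02 -5.78921568e-02  4.89128200e+02]
 [-9.74822287e-02 -6.67943675e-01  7.37799744e-01  7.01497263e+02]
 [ 2.12913377e-02  7.39761207e-01  6.72532554e-01  9.08767174e+02]
 [ 0.00000000e+00  0.00000000e+00  0.00000000e+00  1.00000000e+00]]
wrist [[290.16441701   0.         251.09443302]
 [  0.         290.16441701 198.47340555]
 [  0.           0.           1.        ]] [0.0169574 0.        0.        0.        0.       ] [[ 4.35013843e-01 -8.57257031e-01 -2.75451155e-01  1.80940332e+02]
 [ 9.00422708e-01  4.13689749e-01  1.34535273e-01  5.52039485e+02]
 [-1.37998952e-03 -3.06547180e-01  9.51854465e-01  3.73647493e+02]
 [ 0.00000000e+00  0.00000000e+00  0.00000000e+00  1.00000000e+00]]
```

View pics/scene0.png

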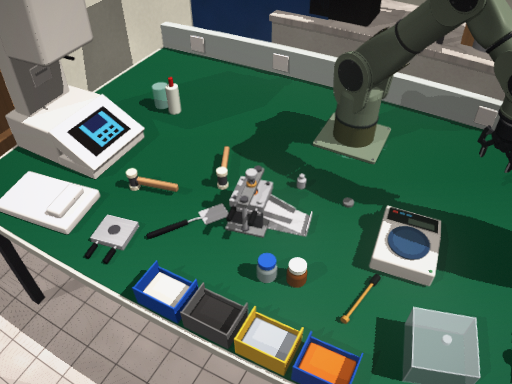

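View pics/side0.png

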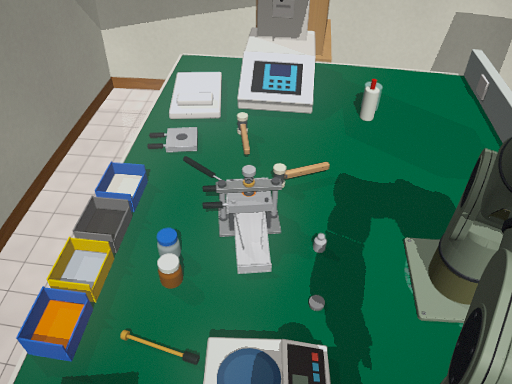

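View pics/wrist0.png

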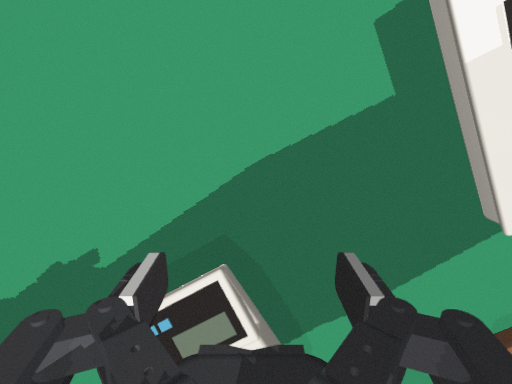

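The scene view shows two mallets, at about (222,180) and (132,180). The fixture is at (252,200), the balance at (408,243), the jars at (267,268) and (297,272), and the weight and grey disc between the fixture and the robot.

```bash
cat > h.py <<'E'
import numpy as np, cv2
from scipy.optimize import least_squares
from scipy.spatial.transform import Rotation as R
from station import observe, viewer, robot, nets
F=np.diag([1,-1,-1.])
def ray(p,uv):
    n=cv2.undistortPoints(np.array([[uv]],float),p["intrinsics"],p["dist_coeffs"])[0,0]
    d=p["pose"][:3,:3]@F@np.array([n[0],n[1],1]); return p["pose"][:3,3],d/np.linalg.norm(d)
def at_z(p,uv,z):
    o,d=ray(p,uv); return o+d*(z-o[2])/d[2]
def tri(obs):
    A=np.zeros((3,3));b=np.zeros(3)
    for p,uv in obs:
        o,d=ray(p,uv);M=np.eye(3)-np.outer(d,d);A+=M;b+=M@o
    x=np.linalg.solve(A,b); e=[np.linalg.norm((np.eye(3)-np.outer(ray(p,uv)[1],ray(p,uv)[1]))@(x-p["pose"][:3,3])) for p,uv in obs]
    return x,e
def proj(p,X):
    T=np.linalg.inv(p["pose"]); c=(T[:3,:3]@np.atleast_2d(X).T).T+T[:3,3]; c=c@F
    return cv2.projectPoints(c.reshape(-1,1,3),np.zeros(3),np.zeros(3),p["intrinsics"],p["dist_coeffs"])[0].reshape(-1,2)
def tool(): 
    s=observe(); return s["ee_pos"],R.from_rotvec(s["eef_rot"]).as_matrix()
E
python3 - <<'E'
from h import *
np.set_printoptions(precision=1,suppress=True)
a=viewer.read_camera("scene");b=viewer.read_camera("side")
zs=dict(mallet=0,mallet_head=37.5,mallet_grip=37.5,fixture=0,pin_head=192,chute_end=13,balance=0,pan=72,jar_a=0,jar_b=0,cal_weight=0,disc_grey=0,scraper=0,tamper=10)
for k,z in zs.items():
    for n,p in(("sc",a),("si",b)):
        for d in nets.pinpoint(p,k)[:3]:
            if d["confidence"]>.2: print(k,n,np.array(d["at"]),round(d["confidence"],2),at_z(p,d["at"],z))
print(observe()["t"])
E
```

```text
mallet sc [136.4 185.8] 0.77 [ 649.1 -610.3    0. ]
mallet sc [225.4 183.8] 0.64 [ 489.1 -323.9    0. ]
mallet si [279.5 182.5] 0.83 [ 501.3 -337.3    0. ]
mallet si [239.9 131.1] 0.64 [ 667.  -612.1    0. ]
mallet_head sc [130.5 178.4] 0.85 [ 656.8 -622.3   37.5]
mallet_head sc [221.7 181.2] 0.55 [ 517.9 -319.7   37.5]
mallet_head si [276.6 178.7] 0.92 [ 511.  -311.5   37.5]
mallet_head si [241.  122.8] 0.65 [ 662.7 -612.1   37.5]
mallet_grip sc [224.6 165.2] 0.79 [ 437.2 -355.9   37.5]
mallet_grip sc [147.8 181.9] 0.62 [ 642.5 -553.3   37.5]
mallet_grip si [245.6 132.1] 0.9 [ 638.5 -554.2   37.5]
mallet_grip si [297.2 173.2] 0.74 [ 447.  -346.5   37.5]
fixture sc [252.8 214.1] 0.58 [ 577.6 -163.4    0. ]
fixture si [248.5 222.4] 0.61 [ 581.2 -148.8    0. ]
pin_head sc [251.4 170.7] 0.48 [ 577.2 -166.   192. ]
pin_head si [248.6 166.3] 0.71 [ 584.9 -173.4  192. ]
chute_end sc [302.3 224.7] 0.71 [556.5   8.9  13. ]
chute_end si [250.6 260.7] 0.96 [558.4   1.6  13. ]
pan sc [410.8 242.9] 0.94 [526.5 350.2  72. ]
pan sc [298.3 186.8] 0.65 [455.1 -53.8  72. ]
pan si [249.1 378.2] 0.81 [524.1 345.4  72. ]
jar_a sc [296.1 279.2] 0.94 [753.8  75.5   0. ]
jar_a sc [266.8 272.7] 0.55 [772.2 -12.3   0. ]
jar_a si [171.2 252.2] 0.83 [779.2 -11.7   0. ]
jar_a si [168.3 276. ] 0.62 [767.5  67.5   0. ]
jar_b sc [296.1 279.2] 0.94 [753.8  75.5   0. ]
jar_b sc [266.8 272.7] 0.55 [772.2 -12.3   0. ]
jar_b si [171.2 252.2] 0.83 [779.2 -11.7   0. ]
jar_b si [168.3 276. ] 0.62 [767.5  67.5   0. ]
cal_weight si [323.2 248.3] 0.5 [362.9 -74.4   0. ]
disc_grey sc [351.3 208.6] 0.64 [398.7 126.9   0. ]
disc_grey si [313.8 306.3] 0.62 [388.2 116.1   0. ]
scraper sc [185.4 223.7] 0.77 [ 720.1 -341.7    0. ]
scraper si [212.9 178.5] 0.47 [ 719.5 -330.6   -0. ]
tamper sc [361.4 299.6] 0.8 [741.5 273.1  10. ]
1.65
```

>>> {"method": "apply_moves", "body": {"deltas": [[-0.3,[-0.385,-0.132,-0.04],1.2],[-0.3,[-0.385,-0.132,-0.04],1.2],[-0.3,[-0.385,-0.132,-0.04],1.2],[-0.3,[-0.385,-0.132,-0.04],1.2],[-0.3,[-0.385,-0.132,-0.04],1.2],[-0.3,[-0.385,-0.132,-0.04],1.2],[-0.3,[-0.385,-0.132,-0.04],1.2],[-0.3,[-0.385,-0.132,-0.04],1.2]], "squeeze": 100}}

```text
t: 2.45
ee_pos: [534.6, 235.2, 278.9]
eef_rot: [-2.316, -2.123, -0.001]
ft_force: [-0.3, 0.5, 0.7]
width: 55.7
```

```bash
cat >> h.py <<'E'
def plan(X,yang=None):
    p,M=tool(); d=M.T@(np.array(X,float)-p)/1000
    s="shift %s dist %.0f"%(d.round(3),1000*np.linalg.norm(d))
    a=np.degrees(np.arctan2(M[1,1],M[0,1]))
    if yang is not None: 
        r=(a-yang+180)%360-180; s+=" roll %.3f (or %.3f)"%(np.radians(r),np.radians(r-180*np.sign(r)))
    print("tcp",p.round(1),"tooly ang %.1f"%a,"zaxis",M[:,2].round(3),"t",observe()["t"],"\n ->",s)
E
python3 -c "
from h import *
plan([480,-180,260],-64)"
```

```text
tcp [534.6 235.2 278.9] tooly ang -5.0 zaxis [ 0.  0. -1.] t 2.45 
 -> shift [-0.418 -0.018  0.019] dist 419 roll 1.030 (or -2.111)
```

>>> {"method": "apply_moves", "body": {"deltas": [[-0.3,[-0.418,-0.018,0.02],1.03],[-0.3,[-0.418,-0.018,0.02],1.03],[-0.3,[-0.418,-0.018,0.02],1.03],[-0.3,[-0.418,-0.018,0.02],1.03],[-0.3,[-0.418,-0.018,0.02],1.03],[-0.3,[-0.418,-0.018,0.02],1.03],[-0.3,[-0.418,-0.018,0.02],1.03],[-0.3,[-0.418,-0.018,0.02],1.03]]}}

```text
t: 3.25
ee_pos: [482.5, -161.3, 259.6]
eef_rot: [-3.063, -0.7, -0.001]
ft_force: [1.1, -0.1, -0.1]
width: 55.6
```

Run:
```python
from h import *
np.set_printoptions(precision=1,suppress=True)
plan([442,-351,200],-64)
w=viewer.read_camera("wrist");cv2.imwrite("pics/w1.png",w["frame"])
for k,z in dict(mallet_grip=37.5,mallet_head=37.5,pin_head=192).items():
    for d in nets.pinpoint(w,k)[:2]: print(k,d["at"],d["confidence"],at_z(w,d["at"],z))
```

```text
tcp [ 482.5 -161.3  259.6] tooly ang -64.3 zaxis [ 0.  0. -1.] t 3.25 
 -> shift [-0.1  0.2  0.1] dist 203 roll -0.005 (or 3.137)
mallet_grip [366.9, 249.2] 0.67 [ 453.8 -350.8   37.5]
mallet_grip [149.6, 55.3] 0.6 [551.5  -2.8  37.5]
mallet_head [373.1, 209.7] 0.74 [ 506.  -326.8   37.5]
mallet_head [285.9, 93.1] 0.64 [ 583.  -157.3   37.5]
pin_head [320.5, 85.2] 0.69 [ 584.4 -162.   192. ]
```

View pics/w1.png

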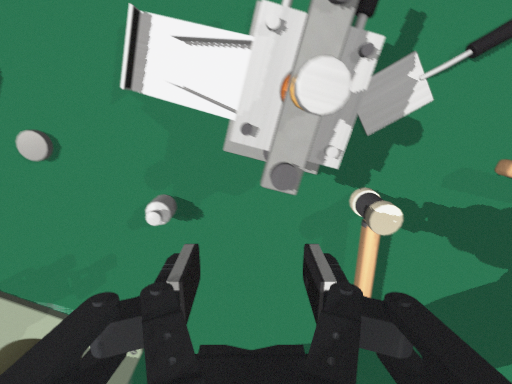

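The wrist view shows the pin head at about (322,85), a mallet at (384,217) with its handle running down to (365,298), and the chute at upper left. I'll move over the grip point and refine there.

>>> {"method": "apply_moves", "body": {"deltas": [[-0.3,[-0.045,0.098,0.03],0],[-0.3,[-0.118,0.155,0.06],0],[-0.3,[-0.118,0.155,0.06],0],[-0.3,[-0.118,0.155,0.06],0],[-0.3,[-0.118,0.155,0.06],0],[-0.3,[-0.118,0.155,0.06],0],[-0.3,[-0.118,0.155,0.06],0],[-0.3,[-0.118,0.155,0.06],0]]}}

```text
t: 4.25
ee_pos: [445.5, -349.8, 199.9]
eef_rot: [-3.06, -0.708, -0.002]
ft_force: [-0.1, 0.9, 0.5]
width: 55.7
```

Run:
```python
from h import *
np.set_printoptions(precision=1,suppress=True)
plan([442,-351,200],-64)
w=viewer.read_camera("wrist");cv2.imwrite("pics/w2.png",w["frame"])
for k,z in dict(mallet_grip=37.5,mallet_head=37.5,mallet=0).items():
    for d in nets.pinpoint(w,k)[:2]: print(k,d["at"],d["confidence"],at_z(w,d["at"],z))
m=nets.silhouettes(w,"mallet")
for i,d in enumerate(m): print(d["confidence"],d["at"],d["mask"].sum()); 
np.save("m.npy",m[0]["mask"])
f=w["frame"].copy(); f[m[0]["mask"]]=f[m[0]["mask"]]//2+np.array([0,0,127],np.uint8); cv2.imwrite("pics/w2m.png",f)
```

```text
tcp [ 445.5 -349.8  199.9] tooly ang -63.9 zaxis [ 0.  0. -1.] t 4.25 
 -> shift [-0. -0. -0.] dist 4 roll 0.001 (or -3.141)
mallet_grip [252.5, 173.3] 0.87 [ 456.3 -346.    37.5]
mallet [255.0, 117.2] 0.58 [ 507.  -324.3    0. ]
mallet [255.5, 178.3] 0.29 [ 444.9 -355.8    0. ]
0.72 [255.9, 162.7] 3916
0.63 [463.6, 66.5] 2904
```

View pics/w2.png

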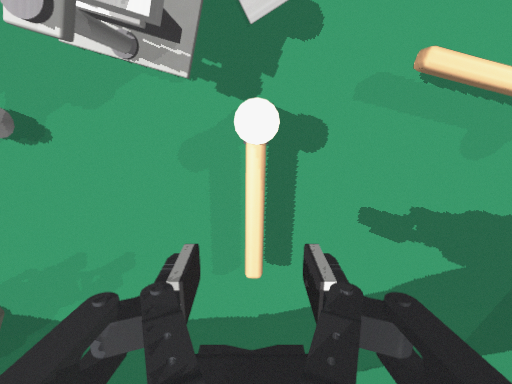

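View pics/w2m.png

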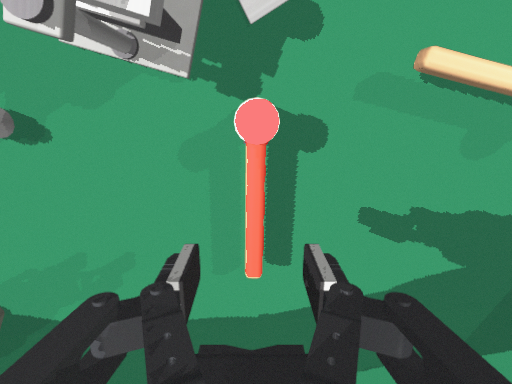

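The mallet's head centre shows at (257,121). The handle runs from (256,145) to (253.5,277).

Run:
```python
from h import *
np.set_printoptions(precision=1,suppress=True)
w=viewer.read_camera("wrist")
h=at_z(w,[257,121],75); e=at_z(w,[253.7,276],50.5); print(h,e,np.linalg.norm((h-e)[:2]))
for r in (160,200,240,265):
  m=np.load("m.npy")[r]; c=np.where(m[200:300])[0]+200; print(r,c.min(),c.max(),at_z(w,[(c.min()+c.max())/2+.5,r],50.5),np.linalg.norm(at_z(w,[c.min(),r],50.5)-at_z(w,[c.max()+1,r],50.5)))
u=(h-e)[:2];ang=np.degrees(np.arctan2(u[1],u[0]));u/=np.linalg.norm(u);print("ang",ang)
g=h[:2]-60*u; print("grip",g)
plan([*g,37.5-11],ang-90)
```

```text
[ 506.2 -326.5   75. ] [ 352.8 -399.1   50.5] 169.7541805664092
160 248 264 [ 471.9 -343.6   50.5] 16.76009581709243
200 246 264 [ 434.2 -361.1   50.5] 19.57022613687825
240 246 263 [ 393.3 -380.7   50.5] 19.39581358176201
265 246 261 [ 365.5 -393.2   50.5] 17.746606423221454
ang 25.31222801733865
grip [ 452.  -352.2]
tcp [ 444.5 -351.1  199.6] tooly ang -64.1 zaxis [ 0.  0. -1.] t 4.55 
 -> shift [0.  0.  0.2] dist 173 roll 0.011 (or -3.131)
```

>>> {"method": "apply_moves", "body": {"deltas": [[-0.3,[0.006,0.004,0.045],0.01],[-0.3,[0.006,0.004,0.09],0.01],[-0.3,[0.006,0.004,0.135],0.01],[-0.3,[0.006,0.004,0.16],0.01],[-0.3,[0.006,0.004,0.173],0.01],[-0.3,[0.006,0.004,0.173],0.01],[1,[0.006,0.004,0.173],0.01],[1,[0.006,0.004,0.173],0.01]], "squeeze": 110}}

```text
t: 5.35
ee_pos: [452.3, -352.4, 28.1]
eef_rot: [3.064, 0.69, 0.003]
ft_force: [0.2, 0.4, 0.0]
width: 27.2
```

>>> {"method": "apply_moves", "body": {"deltas": [[1,[0,0,0],0],[1,[0,0,0],0],[1,[0,0,0],0],[1,[0,0,-0.02],0],[1,[0,0,-0.05],0],[1,[0,0,-0.08],0],[1,[0,0,-0.1],0],[1,[0,0,-0.1],0]]}}

```text
t: 6.15
ee_pos: [452.8, -352.9, 130.3]
eef_rot: [3.061, 0.689, 0.006]
ft_force: [-0.5, -0.3, -5.1]
width: 18.4
```

Run:
```python
from h import *
plan([452,-352,200],-64)
w=viewer.read_camera("side");cv2.imwrite("pics/s3.png",w["frame"][60:300,120:440]); w=viewer.read_camera("wrist");cv2.imwrite("pics/w3.png",w["frame"])
```

```text
tcp [ 452.8 -352.9  130.3] tooly ang -64.6 zaxis [ 0.005 -0.003 -1.   ] t 6.15 
 -> shift [-0.    -0.001 -0.07 ] dist 70 roll -0.011 (or 3.131)
```

View pics/s3.png

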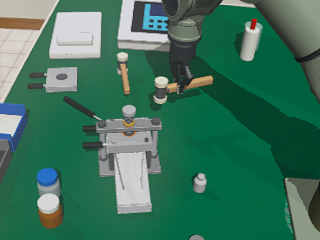

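View pics/w3.png

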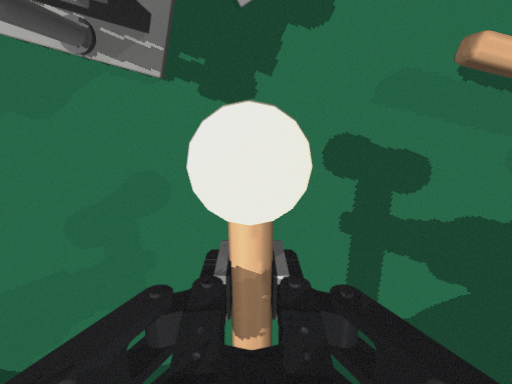

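The mallet is held level, with its head about 140 mm up. Next I'll locate the pin accurately from the pictures already taken.

Run:
```python
import cv2,numpy as np
a=cv2.imread("pics/scene0.png")[155:195,225:275]; b=cv2.imread("pics/side0.png")[155:195,225:275]; c=cv2.imread("pics/w1.png")[45:125,270:370]
cv2.imwrite("pics/pin.png",np.hstack([cv2.resize(x,(400,320),interpolation=cv2.INTER_CUBIC) for x in (a,b)])); cv2.imwrite("pics/pinw.png",cv2.resize(c,(600,480)))
```

```text
(no output)
```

View pics/pin.png

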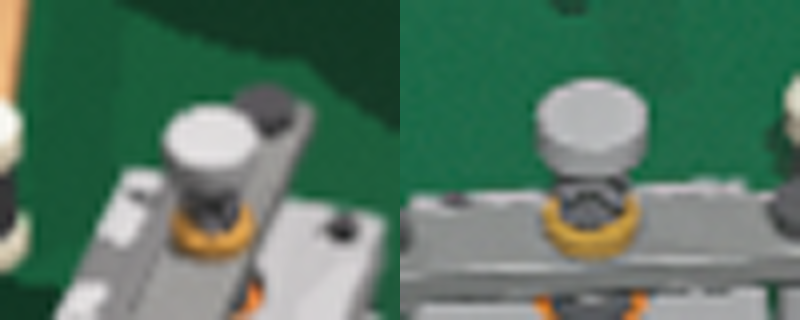

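View pics/pinw.png

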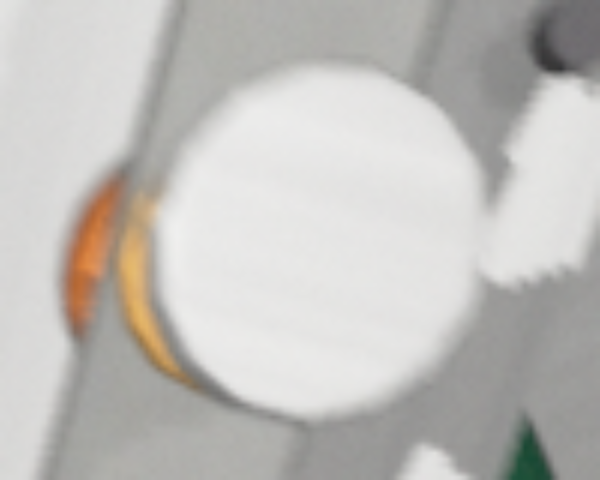

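Run:
```python
from h import *
np.set_printoptions(precision=2,suppress=True)
a=viewer.read_camera("scene");b=viewer.read_camera("side");w=viewer.read_camera("wrist")
def T(p,rv): M=np.eye(4);M[:3,:3]=R.from_rotvec(rv).as_matrix();M[:3,3]=p;return M
s=observe();H=np.linalg.inv(T(s["ee_pos"],s["eef_rot"]))@w["pose"]
np.save("H.npy",H)
w1=dict(w);w1["pose"]=T([482.5,-161.3,259.6],[-3.063,-.7,-.001])@H
for p,uv in((a,[251.3,172.3]),(b,[249,169.4]),(w1,[324.2,84.7])): print(at_z(p,uv,192))
print(tri([(a,[251.3,172.3]),(b,[249,169.4]),(w1,[324.2,84.7])]))
zt=s["ee_pos"][2]-28+75
hd=at_z(w,[249.5,162],zt);print("head",hd,"tool frame",T(s["ee_pos"],s["eef_rot"])[:3,:3].T@(hd-s["ee_pos"]), s["t"])
# chute end
for p,uv in((a,[302.3,224.7]),(b,[250.6,260.7])):print(at_z(p,uv,13))
```

```text
[ 584.   -162.66  192.  ]
[ 582.37 -160.57  192.  ]
[ 585.69 -163.93  192.  ]
(array([ 583.93, -163.24,  191.05]), [np.float64(0.6879695784728481), np.float64(1.6458842482107339), np.float64(2.0479036624123004)])
head [ 508.21 -324.5   173.99] tool frame [ 62.82  -0.7  -46.96] 6.4
[556.46   8.94  13.  ]
[558.44   1.59  13.  ]
```

>>> {"method": "apply_moves", "body": {"deltas": [[1,[0,0,-0.05],0],[1,[0,0,-0.1],0],[1,[0.02,-0.017,-0.138],0],[1,[0.05,-0.042,-0.138],0],[1,[0.085,-0.071,-0.138],0],[1,[0.115,-0.095,-0.138],0],[1,[0.132,-0.11,-0.138],0],[1,[0.138,-0.115,-0.138],0]], "squeeze": 120}}

```text
t: 7.2
ee_pos: [528.0, -186.3, 264.0]
eef_rot: [-3.062, -0.694, 0.0]
ft_force: [-0.5, -0.6, -4.1]
width: 18.5
```

Run:
```python
from h import *
plan([528.5,-189.5,265],-64.6)
for n,(r,c) in dict(side=(80,180),scene=(80,160)).items():
    w=viewer.read_camera(n);cv2.imwrite(f"pics/{n}4.png",cv2.resize(w["frame"][r:r+150,c:c+180],(720,600)))
plan([528.5,-189.5,265],-64.6)
```

```text
tcp [ 528.  -186.3  264. ] tooly ang -64.4 zaxis [-0.001  0.002 -1.   ] t 7.2 
 -> shift [-0.001  0.003 -0.001] dist 3 roll 0.003 (or -3.139)
tcp [ 527.3 -188.3  264.4] tooly ang -64.6 zaxis [-0.     0.001 -1.   ] t 7.3 
 -> shift [ 0.001  0.002 -0.001] dist 2 roll 0.001 (or -3.141)
```

View pics/side4.png

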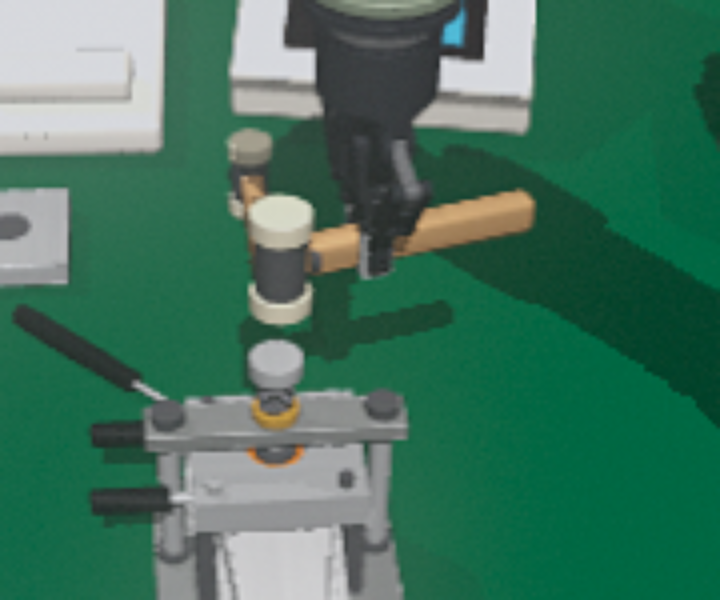

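View pics/scene4.png

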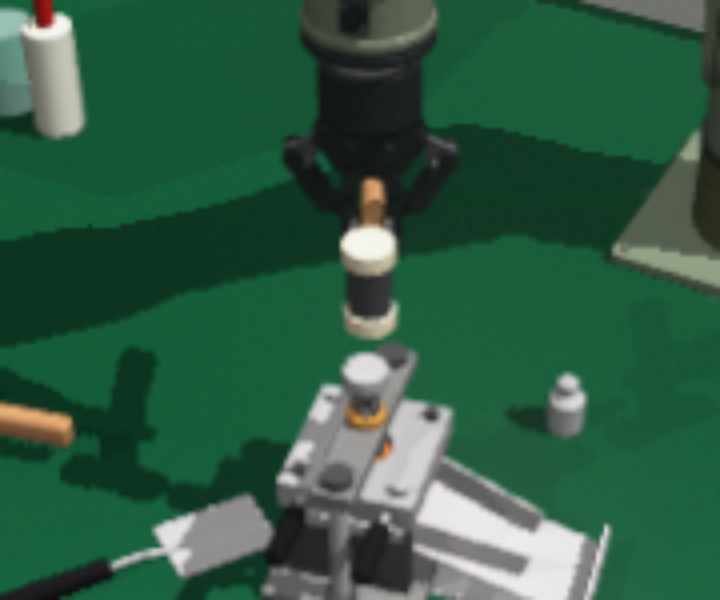

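>>> {"method": "apply_moves", "body": {"deltas": [[1,[0.001,0.001,0.008],0],[1,[0.001,0.001,0.035],0],[1,[0.001,0.001,0.064],0],[1,[0.001,0.001,0.064],0],[1,[0.001,0.001,0.04],0],[1,[0.001,0.001,0.01],0],[1,[0.001,0.001,0],0],[1,[0.001,0.001,0],0]]}}

```text
t: 8.1
ee_pos: [528.7, -189.4, 265.4]
eef_rot: [3.064, 0.691, 0.002]
ft_force: [-0.1, 0.4, -4.2]
width: 18.4
```

Run:
```python
from h import *
for n,(r,c) in dict(side=(80,180),scene=(80,160)).items():
    w=viewer.read_camera(n);cv2.imwrite(f"pics/{n}5.png",cv2.resize(w["frame"][r:r+200,c:c+200],(600,600)))
plan([528.5,-189.5,265],-64.6)
```

```text
tcp [ 528.3 -188.8  263.5] tooly ang -64.6 zaxis [-0.001  0.001 -1.   ] t 8.2 
 -> shift [-0.     0.001 -0.002] dist 2 roll 0.001 (or -3.141)
```

View pics/side5.png

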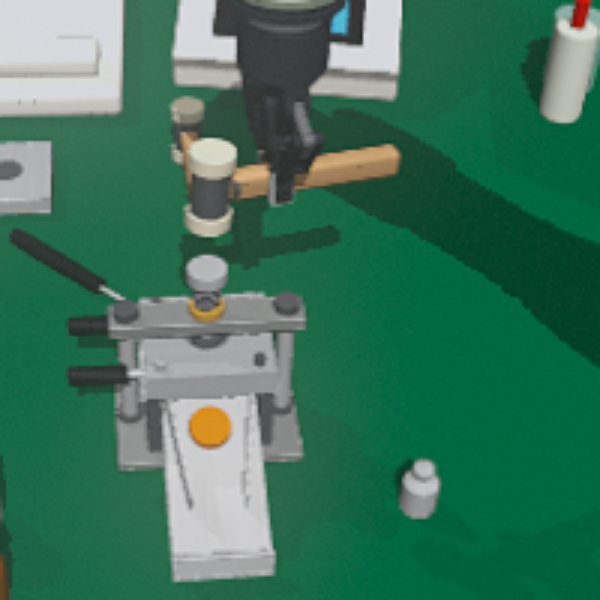

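View pics/scene5.png

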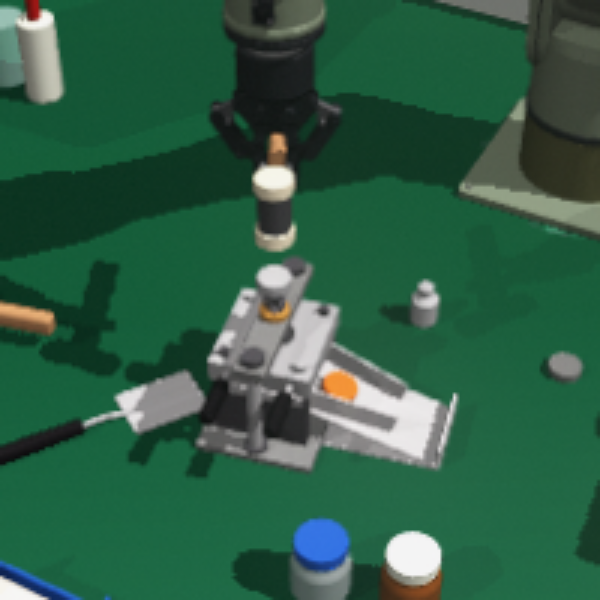

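The blow freed the disc. It is sliding down the chute at side-crop (209,427), and the pin is back up. I'll return the mallet to the bench where it stood.

>>> {"method": "apply_moves", "body": {"deltas": [[1,[-0.036,0.03,0],0],[1,[-0.074,0.062,0],0],[1,[-0.11,0.092,0.02],0],[1,[-0.14,0.117,0.055],0],[1,[-0.144,0.12,0.1],0],[1,[-0.144,0.12,0.145],0],[1,[-0.144,0.12,0.185],0],[1,[-0.144,0.12,0.21],0]]}}

```text
t: 9.0
ee_pos: [447.8, -357.7, 49.4]
eef_rot: [-3.06, -0.689, 0.006]
ft_force: [0.4, -0.7, -3.8]
width: 18.3
```

Run:
```python
from h import *
np.set_printoptions(precision=2,suppress=True)
a=viewer.read_camera("scene");b=viewer.read_camera("side")
cv2.imwrite(f"pics/side6.png",cv2.resize(b["frame"][120:280,190:350],(600,600),interpolation=cv2.INTER_CUBIC))
cv2.imwrite(f"pics/scene6.png",cv2.resize(a["frame"][120:280,200:360],(600,600),interpolation=cv2.INTER_CUBIC))
for p in(a,b):
  for d in nets.pinpoint(p,"disc_center")[:2]: print(d["at"],d["confidence"],at_z(p,d["at"],18.7))
plan([448,-356,28],-64.6)
```

```text
[302.3, 220.7] 0.67 [545.1   3.6  18.7]
[254.5, 260.6] 0.49 [547.79   4.53  18.7 ]
tcp [ 449.1 -358.9   53.5] tooly ang -64.6 zaxis [-0.  0. -1.] t 9.2 
 -> shift [ 0.   -0.    0.03] dist 26 roll 0.000 (or -3.141)
```

View pics/side6.png

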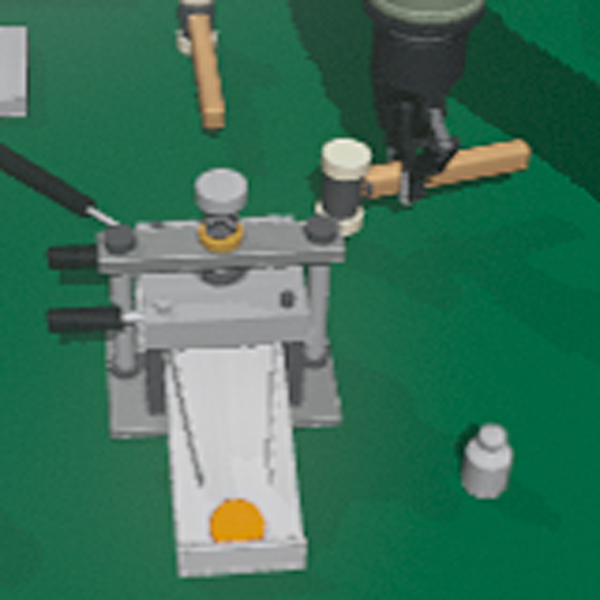

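View pics/scene6.png

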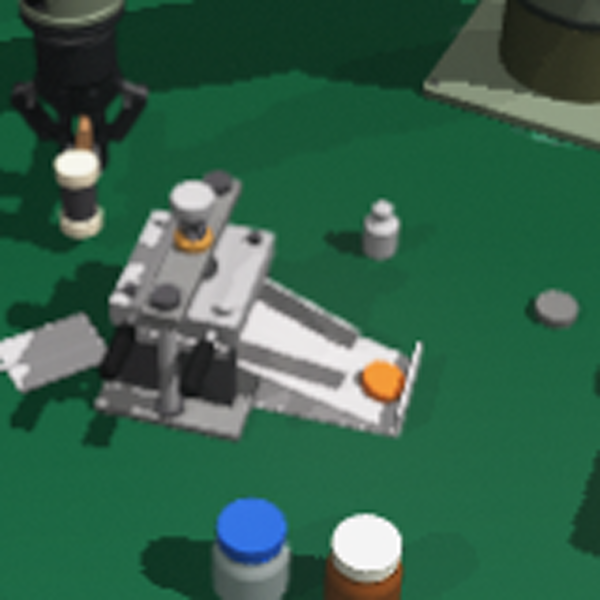

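The disc lies at the foot of the chute, around (546,4). Now I'll lower the mallet and release it.

>>> {"method": "apply_moves", "body": {"deltas": [[1,[0,0,0.012],0],[1,[0,0,0.02],0],[1,[0,0,0.025],0],[1,[0,0,0.026],0],[1,[0,0,0.026],0],[0.3,[0,0,0.026],0],[-0.3,[0,0,0.026],0],[-0.3,[0,0,0.026],0]]}}

```text
t: 10.0
ee_pos: [449.2, -359.0, 27.9]
eef_rot: [-3.064, -0.691, 0.002]
ft_force: [0.4, 0.3, 0.2]
width: 55.2
```

>>> {"method": "apply_moves", "body": {"deltas": [[-0.3,[0,0,0],0],[-0.3,[0,0,0],0],[-0.3,[0,0,-0.02],0],[-0.3,[0,0,-0.06],0],[-0.3,[0,0,-0.11],0],[-0.3,[0,0,-0.16],0],[-0.3,[0,0,-0.2],0],[-0.3,[0,0,-0.2],0]]}}

```text
t: 10.8
ee_pos: [450.5, -360.3, 232.8]
eef_rot: [3.06, 0.69, 0.005]
ft_force: [0.1, -0.7, -1.0]
width: 55.3
```

Run:
```python
from h import *
w=viewer.read_camera("wrist");cv2.imwrite("pics/w7.png",w["frame"])
plan([546,-20,228],0)
```

```text
tcp [ 450.1 -359.6  230.1] tooly ang -64.6 zaxis [ 0.002 -0.001 -1.   ] t 10.85 
 -> shift [ 0.232 -0.266  0.002] dist 353 roll -1.127 (or 2.014)
```

View pics/w7.png

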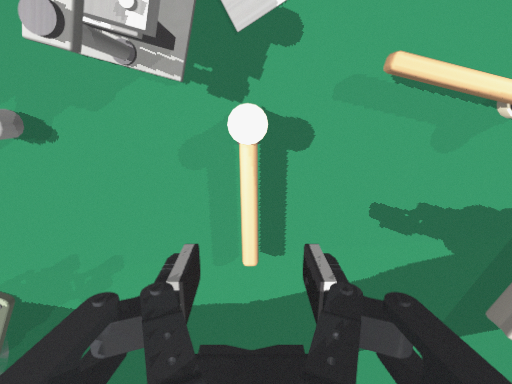

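>>> {"method": "apply_moves", "body": {"deltas": [[-0.3,[0.243,-0.288,-0.02],-1.285],[-0.3,[0.243,-0.288,-0.02],-1.285],[-0.3,[0.243,-0.288,-0.02],-1.285],[-0.3,[0.243,-0.288,-0.02],-1.285],[-0.3,[0.243,-0.288,-0.02],-1.285],[-0.3,[0.243,-0.288,-0.02],-1.285],[-0.3,[0.243,-0.288,-0.02],-1.285],[-0.3,[0.243,-0.288,-0.02],-1.285]]}}

```text
t: 11.65
ee_pos: [546.1, 9.3, 249.0]
eef_rot: [-2.128, -2.311, -0.001]
ft_force: [-0.6, -1.4, -0.5]
width: 55.6
```

>>> {"method": "apply_moves", "body": {"deltas": [[-0.3,[0,0,0.04],-0.08],[-0.3,[0,0,0.08],-0.08],[-0.3,[0,0,0.1],-0.08],[-0.3,[0,0,0.1],-0.08],[-0.3,[0,0,0.1],-0.08],[-0.3,[0,0,0.1],-0.08],[-0.3,[0,0,0.1],-0.08],[-0.3,[0,0,0.1],-0.08]]}}

```text
t: 12.45
ee_pos: [546.4, 9.4, 149.7]
eef_rot: [2.033, 2.394, 0.002]
ft_force: [-0.6, -0.1, -0.4]
width: 55.6
```

Run:
```python
from h import *
np.set_printoptions(precision=2,suppress=True)
w=viewer.read_camera("wrist");cv2.imwrite("pics/w8.png",w["frame"])
for d in nets.pinpoint(w,"disc_center")[:2]: print(d["at"],d["confidence"],at_z(w,d["at"],18.7))
for d in nets.silhouettes(w,"disc")[:2]: print(d["at"],d["confidence"],d["mask"].sum(),at_z(w,d["at"],22))
plan([546,4,30],9)
```

```text
[259.8, 198.5] 0.85 [556.66   4.31  18.7 ]
[256.6, 197.0] 0.89 1381 [553.13   6.32  22.  ]
tcp [546.2   9.4 149.2] tooly ang 9.3 zaxis [ 0.  0. -1.] t 12.6 
 -> shift [-0.01 -0.    0.12] dist 119 roll 0.006 (or -3.136)
```

View pics/w8.png

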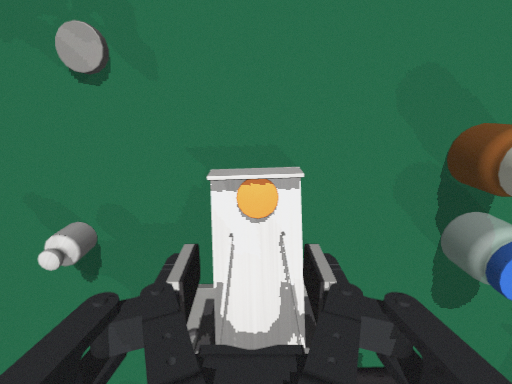

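The disc shows at (257,198), centred on the chute and against the lip. It is about 5 mm along tool +y from where I expected it.

>>> {"method": "apply_moves", "body": {"deltas": [[-0.3,[-0.005,0.0055,0.04],0],[-0.3,[-0.005,0.0055,0.08],0],[-0.3,[-0.005,0.0055,0.11],0],[-0.3,[-0.005,0.0055,0.122],0],[-0.3,[-0.005,0.0055,0.126],0],[-0.3,[-0.005,0.0055,0.126],0],[-0.3,[-0.005,0.0055,0.126],0],[-0.3,[-0.005,0.0055,0.126],0]], "squeeze": 25}}

```text
t: 13.4
ee_pos: [553.1, 5.4, 24.4]
eef_rot: [2.033, 2.394, 0.003]
ft_force: [0.5, -0.1, -0.1]
width: 55.7
```

Run:
```python
from h import *
np.set_printoptions(precision=2,suppress=True)
w=viewer.read_camera("wrist");cv2.imwrite("pics/w9.png",w["frame"])
print(observe()["ft_force"])
plan([552,4,23],9)
```

```text
[-0.68  0.72 -0.69]
tcp [553.    5.5  24.2] tooly ang 9.3 zaxis [ 0.  0. -1.] t 13.45 
 -> shift [-0. -0.  0.] dist 2 roll 0.006 (or -3.136)
```

View pics/w9.png

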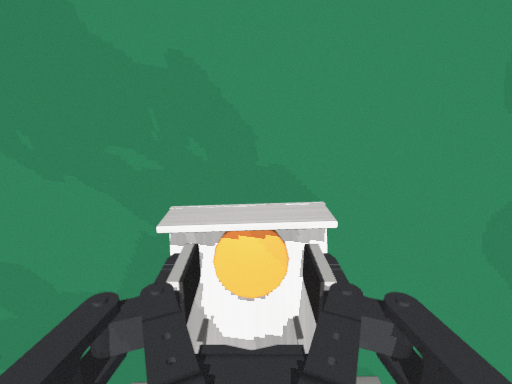

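Run:
```python
from h import *
np.set_printoptions(precision=2,suppress=True)
w=viewer.read_camera("wrist")
p,M=tool()
print(M.T@(at_z(w,[251,263],24.4)-p), p)
```

```text
[ 0.03  0.86 -0.39] [552.89   5.44  24.01]
```

>>> {"method": "apply_moves", "body": {"deltas": [[-0.3,[-0.001,0,0.001],0],[0.2,[-0.001,0,0.001],0],[1,[-0.001,0,0.001],0],[1,[-0.001,0,0.001],0],[1,[-0.001,0,0.001],0],[1,[-0.001,0,0.001],0],[1,[-0.001,0,0.001],0],[1,[-0.001,0,0.001],0]], "squeeze": 30}}

```text
t: 14.3
ee_pos: [553.2, 4.4, 23.4]
eef_rot: [2.033, 2.394, 0.003]
ft_force: [-1.7, -0.6, 7.6]
width: 38.2
```

>>> {"method": "apply_moves", "body": {"deltas": [[1,[0,0,-0.01],0],[1,[0,0,-0.025],0],[1,[0,0,-0.05],0],[1,[0,0,-0.09],0],[1,[0,0,-0.12],0],[1,[0,0,-0.14],0],[1,[0,0,-0.14],0],[1,[0,0,-0.14],0]]}}

```text
t: 15.1
ee_pos: [552.9, 4.4, 164.1]
eef_rot: [2.032, 2.393, 0.004]
ft_force: [-0.3, -0.6, 0.2]
width: 38.5
```

Run:
```python
from h import *
np.set_printoptions(precision=2,suppress=True)
w=viewer.read_camera("wrist");cv2.imwrite("pics/w10.png",w["frame"])
plan([525,348,163],9)
a=viewer.read_camera("scene");b=viewer.read_camera("side")
for p in (a,b):
  for d in nets.pinpoint(p,"pan")[:1]+nets.silhouettes(p,"pan")[:1]: print(d["at"],d["confidence"],at_z(p,d["at"],72))
cv2.imwrite("pics/sc10.png",a["frame"]);cv2.imwrite("pics/si10.png",b["frame"])
```

```text
tcp [552.7   4.4 163.4] tooly ang 9.3 zaxis [ 0.  0. -1.] t 15.15 
 -> shift [0.34 0.03 0.  ] dist 345 roll 0.006 (or -3.136)
[411.8, 244.5] 0.73 [531.42 354.5   72.  ]
[409.4, 246.1] 0.82 [540.94 349.24  72.  ]
[245.7, 377.9] 0.95 [530.98 345.54  72.  ]
[264.8, 364.1] 0.8 [495.46 312.04  72.  ]
```

View pics/w10.png

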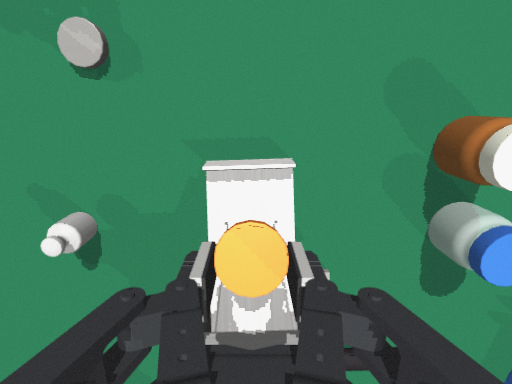

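View pics/sc10.png

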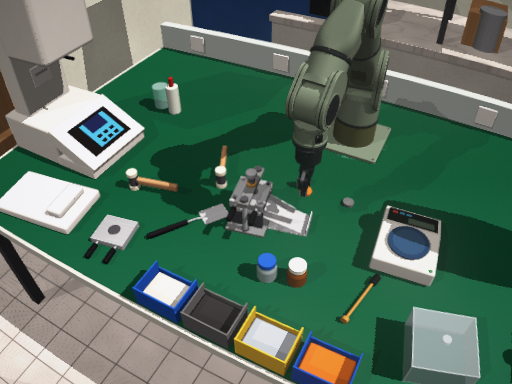

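>>> {"method": "apply_moves", "body": {"deltas": [[1,[0.04,0.004,0],0],[1,[0.09,0.008,0],0],[1,[0.14,0.013,0],0],[1,[0.19,0.018,0],0],[1,[0.23,0.022,0],0],[1,[0.26,0.025,0],0],[1,[0.275,0.026,0],0],[1,[0.275,0.026,0],0]]}}

```text
t: 16.25
ee_pos: [533.2, 281.6, 162.6]
eef_rot: [2.031, 2.397, 0.002]
ft_force: [0.7, -0.6, 0.3]
width: 38.7
```

Run:
```python
from h import *
np.set_printoptions(precision=2,suppress=True)
w=viewer.read_camera("wrist");cv2.imwrite("pics/w11.png",w["frame"])
plan([529,350,120],9)
for d in nets.pinpoint(w,"pan")[:1]+nets.silhouettes(w,"pan")[:1]: print(d["at"],d["confidence"],at_z(w,d["at"],72))
f=w["frame"].astype(int);B,G,Rr=f[...,0],f[...,1],f[...,2]
```

```text
tcp [533.8 279.6 162.7] tooly ang 9.3 zaxis [ 0. -0. -1.] t 16.3 
 -> shift [0.07 0.01 0.04] dist 82 roll 0.006 (or -3.136)
[258.1, 128.1] 0.76 [528.95 343.95  72.  ]
[219.7, 104.9] 0.8 [498.12 355.63  72.  ]
```

View pics/w11.png

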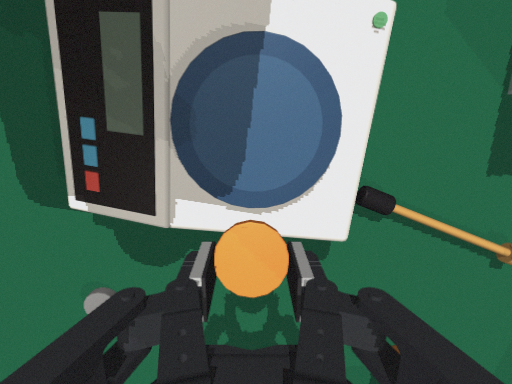

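The pan centre is at about (256,120), which puts it near (528,349). I'll move over it and descend to just above.

>>> {"method": "apply_moves", "body": {"deltas": [[1,[0.03,0.002,0],0],[1,[0.055,0.004,0.01],0],[1,[0.069,0.0055,0.035],0],[1,[0.069,0.0055,0.055],0],[1,[0.069,0.0055,0.066],0],[1,[0.069,0.0055,0.068],0],[1,[0.069,0.0055,0.068],0],[1,[0.069,0.0055,0.068],0]], "squeeze": 20}}

```text
t: 17.2
ee_pos: [529.3, 347.0, 96.0]
eef_rot: [2.035, 2.391, 0.003]
ft_force: [-0.5, 0.3, -0.6]
width: 38.3
```

Run:
```python
from h import *
np.set_printoptions(precision=2,suppress=True)
w=viewer.read_camera("wrist");cv2.imwrite("pics/w12.png",w["frame"])
plan([528,349,84],9); print(observe()["ft_force"])
```

```text
tcp [529.2 347.1  96. ] tooly ang 9.2 zaxis [ 0.  0. -1.] t 17.25 
 -> shift [ 0.   -0.    0.01] dist 12 roll 0.003 (or -3.138)
[0.79 0.29 0.54]
```

View pics/w12.png

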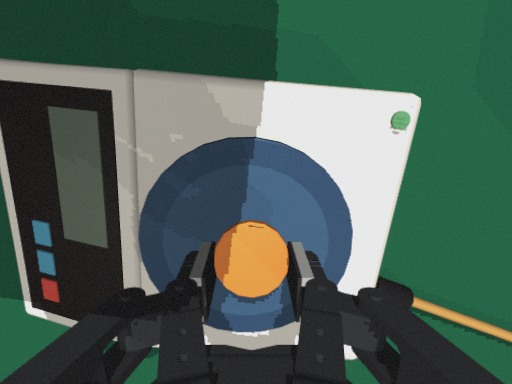

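Run:
```python
from h import *
np.set_printoptions(precision=2,suppress=True)
w=viewer.read_camera("wrist")
print(at_z(w,[246,234],72),at_z(w,[251,259],96))
```

```text
[526.21 352.12  72.  ] [529.62 349.47  96.  ]
```

>>> {"method": "apply_moves", "body": {"deltas": [[1,[0.001,0,0.003],0],[1,[0.001,0,0.005],0],[1,[0.001,0,0.007],0],[1,[0.001,0,0.008],0],[1,[0.001,0,0.009],0],[1,[0.001,0,0.01],0],[1,[0.001,0,0.011],0],[1,[0.001,0,0.011],0]]}}

```text
t: 18.1
ee_pos: [529.1, 347.3, 85.3]
eef_rot: [2.035, 2.39, 0.001]
ft_force: [-3.3, -7.2, 11.9]
width: 38.3
```

Run:
```python
from h import *
np.set_printoptions(precision=2,suppress=True)
w=viewer.read_camera("wrist");b=viewer.read_camera("scene")
cv2.imwrite("pics/w13.png",np.hstack([cv2.resize(w["frame"][180:340,150:350],(400,320)),cv2.resize(b["frame"][190:290,350:475],(400,320))]))
s=observe();print(s["ee_pos"],s["ft_force"])
```

```text
[529.13 347.34  85.36] [-3.84 -6.09 11.17]
```

View pics/w13.png

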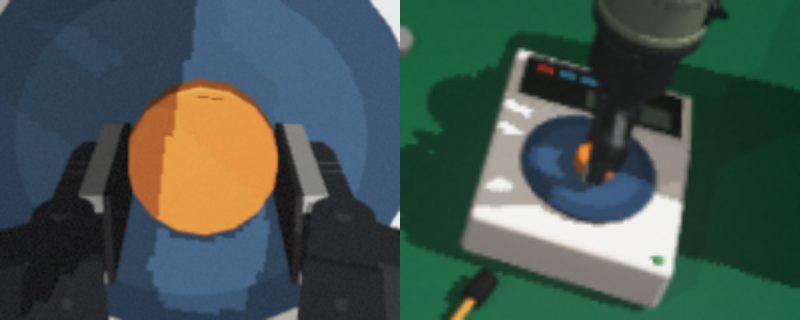

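>>> {"method": "apply_moves", "body": {"deltas": [[1,[0,0,0.001],0],[1,[0,0,0.002],0],[1,[0,0,0.002],0],[0.05,[0,0,0.001],0],[-0.05,[0,0,0],0],[-0.15,[0,0,0],0],[-0.25,[0,0,0],0],[-0.25,[0,0,0],0]]}}

```text
t: 19.0
ee_pos: [529.1, 347.4, 85.3]
eef_rot: [2.035, 2.39, 0.001]
ft_force: [0.3, 0.8, 1.2]
width: 53.4
```

Run:
```python
from h import *
np.set_printoptions(precision=2,suppress=True)
w=viewer.read_camera("wrist");b=viewer.read_camera("scene")
cv2.imwrite("pics/w14.png",np.hstack([cv2.resize(w["frame"][180:340,150:350],(400,320)),cv2.resize(b["frame"][190:290,350:475],(400,320))]))
s=observe();print(s["ee_pos"],s["ft_force"])
```

```text
[529.11 347.35  85.31] [ 0.59  0.07 -0.97]
```

View pics/w14.png

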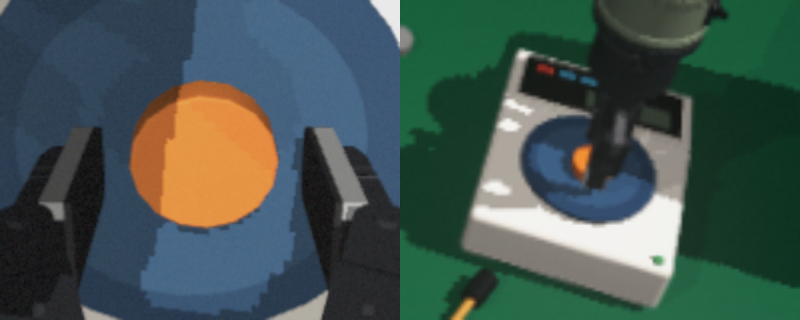

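The disc is released and lies flat on the pan. I'll retreat and check.

>>> {"method": "apply_moves", "body": {"deltas": [[-0.3,[0,0,-0.01],0],[-0.3,[0,0,-0.03],0],[-0.3,[0,0,-0.06],0],[-0.3,[0,0,-0.1],0],[-0.3,[-0.04,0,-0.13],0],[-0.3,[-0.07,0,-0.13],0],[-0.3,[-0.07,0,-0.13],0],[-0.3,[-0.07,0,-0.13],0]]}}

```text
t: 19.9
ee_pos: [540.1, 278.3, 216.0]
eef_rot: [2.036, 2.39, 0.002]
ft_force: [-0.8, 0.4, 0.4]
width: 55.5
```

Run:
```python
from h import *
np.set_printoptions(precision=2,suppress=True)
w=viewer.read_camera("wrist");b=viewer.read_camera("side")
cv2.imwrite("pics/w15.png",w["frame"]);cv2.imwrite("pics/s15.png",b["frame"])
for k,z in(("disc_center",78),("pan",72)):
  for d in nets.pinpoint(w,k)[:2]: print(k,d["at"],d["confidence"],at_z(w,d["at"],z))
```

```text
disc_center [253.7, 119.6] 0.64 [532.86 344.06  78.  ]
```

View pics/w15.png

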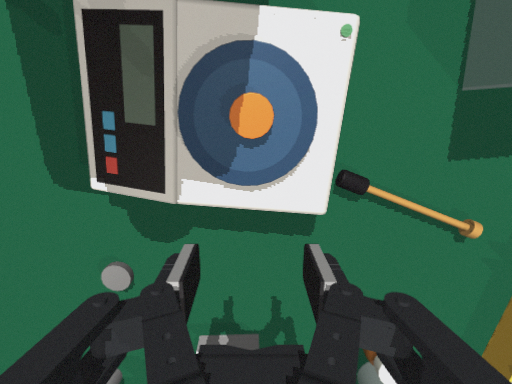

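View pics/s15.png

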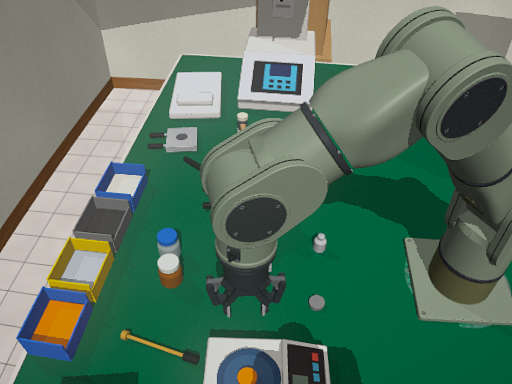

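The disc is at (252,115) against a pan centre of about (248,113), so it is within roughly 5 mm and flat. In the earlier scene view the mallet stands at (221,180), clear of the fixture, and the pin is up.

```bash
python3 -c "
from station import robot
print(robot.close_job())"
```

```text
the job is handed in; nothing more can be done
None
```

The job is handed in. The orange disc lies flat on the balance pan, about 5 mm from the centre (the limit is 30 mm). It took about 20 s of the 54 s allowed.

- **Knock-out:** I took the nearer of the two mallets by its handle and freed the disc with one brisk blow. It slid to the foot of the chute, and the pictures showed the pin back up afterwards. I could not read the pin's speed.
- **Mallet:** I stood it back on the bench close to where it started. After I let go, pictures showed it upright and clear of the fixture.
- **Disc:** I gripped it at the foot of the chute and lowered it onto the pan. It came down tilted with the chute's slope and touched the pan with about 12 N. It was lying flat once I opened the fingers.
- **Other things:** none of them appeared to have moved.

**Disagreements and gaps:**
- **Disc position in the chute:** the scene and side cameras put the disc about 7–10 mm off in x from the wrist view. I used the wrist view, and the grasp came out centred.
- **Final check:** the pan-finding network returned nothing in the last wrist picture, so the 5 mm offset is read from the pan's outline by eye. In the last side view the arm hid the pin and mallet, so those two checks rest on earlier pictures.

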